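# Unlock and open the test-cell cooling-water valve

## Robot

A 6-joint arm with a two-finger parallel gripper is mounted at the origin on the work surface. World frame = base frame: x ahead of the robot, y to its left, z up, the work surface at z = 0. Lengths are in mm, angles in rad, forces in N, time in s.
With the tool pointing down it reaches from about 350 to 975 mm from the base axis. Payload 7.1 kg.
Tool frame: the origin (TCP) lies at the very end of the fingers, on their centre line; the grasp point (between the pads) lies 19 mm behind it; y points along the fingers, z is the direction in which the jaws open and shut, and the axes are right-handed (so a half turn about y gives the same grasp; the last joint's range is limited). The gripper opens to 88 mm and grips with 3 to 60 N. Pads are 20 mm wide; open, the fingers measure 115 mm over their backs; the gripper's body (75 mm by 178 mm) begins 61 mm behind the grasp point.
Start: joints at [1.296, 0.423, 1.63, -0, 1.089, -0.019], TCP at [158.106, 604.655, 222.675] pointing down, gripper open.
Joint ranges: [-3, 3], [-0.9, 2.11], [0.09, 2.58], [-1.31, 4.45], [0.11, 2.69], [-2.54, 2.54]. Speed limits (rad/s): [2.39, 2.39, 3.01, 3.14, 3.14, 3.14].

## Interface

Orientations are given as a rotation vector (axis times angle).
In Python, from workcell import ctrl gives the robot as it stands.
- The arm moves only by the shell command python3 -m jog 'ROWS'. ROWS is JSON, a list of rows, each a list of 3 entries, a list of its own where there are three numbers: the opening, from 0 (shut) to 1 (fully open), then the shift along the tool's x, y, z in cm, then the turn, a rotation vector about the tool's x, y, z in rad. In form: [[claw, [dx, dy, dz], [wx, wy, wz]], ...]. A call has 1 to 8 rows; each row is the pose to reach, as a shift and turn from the pose commanded when the call began, along the tool's axes at that moment; what a row does not reach only later rows make up. A row lasts 1/10 s, in which the tool goes at most 50 mm and 8.59 degrees, less where a joint would pass 70% of its speed; a pose out of reach is approached as far as the arm can. A call with a gripper value outside its range is refused whole. The fingers move at their own pace and stop on an object; the grip force is fixed at half the most. Time passes only in rows, so rows that repeat a pose let the fingers close. It gives the time, the measured TCP pose, the force and the opening at its end, in the units of the state.
- ctrl.get_obs(): the state, without advancing time (a new reading comes with each control period).
- ctrl.get_image(name): name is "scene" or "side" or "wrist"; returns a dict with "color" (400x640x3 uint8, red, green, blue), "z_map" (400x640 float32, mm along the optical axis (not along the pixel's ray), 0 where there is no reading), "fx", "fy", "cx", "cy" (pixels), "dist_coeffs" ([k1, k2, p1, p2, k3] as OpenCV has them; the pictures are not rectified), "pose" (4x4, takes a point from camera to world coordinates). Camera axes: x right, y down, z forward; pixel columns grow to the right and rows downward; lengths in mm; the calibration is good to about 2 mm. A picture is of the moment at which its call begins.
- ctrl.close_job(): hands the job in, once; it reports no verdict.
The state is a dict: "t": time; "qpos": joint angles; "qvel": joint speeds; "joint_torque": joint torques, N m; "ee_pos": TCP position; "orientation": TCP orientation; "ft_force": force on the tool from outside, world axes, zero at the start; "moment": the same for the moment, N m; "width": finger opening in mm.
Only numpy, scipy, OpenCV 4.12 (cv2) and the standard library are available. Lean on these libraries where they do the work, as an engineer would, in place of code of your own. Each camera call takes 0.05 s, during which the arm holds its last target.

## Task

The cooling-water ball valve on the bench is shut and locked by a steel pin. Pull the pin up out of its lock hole and stand it, fully home, in the hole of the small parking block; only then push the valve handle round its quarter turn until it meets the sprung end stop and press it home there with a firm push of about 15 N for a second, never loading the handle with more than 25 N, and leave it bearing on the stop. Leave the mug, the can and the wrench alone.

Things in the scene. Friction and masses are not known exactly. Their poses are not given: they have to be found in the camera images.
- valve: Valve unit fixed to the bench: steel base plate 200 x 360 x 10 mm, steel pipe 32 mm thick (top 58 mm up) along y, ends elbowed down at y = +-130 mm, brass ball-valve body in its middle (top 69 mm up, to y = +-56 mm). Origin on the bench under the handle's pivot; z up, the handle shut points along -x.
- handle: Lever handle turning level on the vertical pivot. Origin on the pivot axis at bench height; the lever points along its own -x. Shut, its axes match the valve's within 0.1 rad; it opens anticlockwise seen from above, towards the valve's -y. Turns stiffly (0.35 N m, about 3 N at the grip) and stays where left. A steel bar 16 mm wide leads from the pivot to the grip.
- handle_grip (a point): On the handle's black plastic grip, 120 mm from the pivot axis, 92 mm above the bench, axes as handle. The grip reaches from 70 to 165 mm from the axis, is 22 mm wide and 22 mm high (81 to 103 mm up); below it is free space down to the boss (60 mm up) and, when open, the pipe (58 mm up).
- pivot (a point): On the handle's pivot axis, 92 mm above the bench.
- bracket: End-stop post of the valve, 26 x 26 mm, 104 mm high, at x = 64, y = -50 mm of the valve frame (origin, axes as valve), with a rubber-tipped sprung plunger pointing to -x that meets the handle's bar 50 mm from the pivot. Setting unknown: handle meets it 1.37 to 1.77 rad from straight shut. Then the push at the grip climbs about 5 N per mm. Home: 15 N on the plunger, some 10 N at the grip.
- lock_hole (a point): Mouth of the lock hole in the top of an aluminium boss 32 x 32 mm, 60 mm above the bench, at x = -85, y = -38 mm of valve, just beside the shut handle on the side to which it opens. Hole 13 mm wide, 25 mm deep, straight down.
- pin_mid (a point): Middle (half-way up) of the loose steel lock pin, 105 mm long, 70 g, z along it to the head: shank 10 mm thick, 80 mm long; cylindrical head 22 mm thick, 25 mm high. At the start it stands in the lock hole, head 115 to 140 mm above the bench, higher than the handle, and its shank blocks the handle.
- pin_head (a point): Centre of the pin's head, 40 mm above pin_mid along the pin, 12.5 mm below its top; where to grip it.
- pin_foot (a point): Bottom end of the pin, 52.5 mm below pin_mid.
- park_mouth (a point): Mouth of the parking hole, centre of the top of a fixed aluminium block 55 x 55 x 50 mm on the bench. Hole 14 mm wide (with a 2 mm chamfer), 30 mm deep, straight down.
- park_seat (a point): Centre of the floor of the parking hole, 20 mm above the bench; z up.
- mug: White mug, 80 mm wide, 90 mm high; leave alone. Origin under its centre.
- can: Aluminium can 60 mm wide, 120 mm high; leave alone. Origin under its centre.
- wrench: Steel wrench lying on the bench; leave alone.
There are look-alikes about, which are no part of the job. Of the things that look like the part that bears pin_mid, the smallest one is meant.

How it is judged (in metres and radians):
On the way, in this order (a step that is already met when the one before it is completed fails the run):
1. the pin stands fully home in the parking block's hole (horizontal distance between pin_foot and park_seat below 0.006 m and z of pin_foot in the frame of park_seat below 0.006 m and angle between pin_mid's own z axis and vertical below 0.25 rad), for 0.2 s.
2. the handle is pressed home against the sprung stop with more than 15 N on the plunger (contact force between handle and bracket above 15 N), for 0.3 s.
At the end, for the whole second after the job is handed in: The pin stands upright in the parking hole with its foot within 6 mm of the hole's floor and axis (tilt under 0.25 rad), and the handle rests, still, bearing on the stop plunger with more than 1 N (all of step 1 and contact force between handle and bracket above 1 N and angular speed of handle below 0.02 rad/s); the robot touches nothing.
It fails at once if the handle is loaded with more than 25 N by the robot (contact force between any of the fingers, the arm and handle above 25 N).
It fails at once if the mug, the can or the wrench is moved by more than 20 mm (distance of any of mug, can, wrench from where it was at the start of the episode above 0.02 m).
It also fails if it takes over 72 s, if anything falls off the work surface, if the arm or the gripper's body presses on something with over 40 N, if the wrist force passes 120 N, or if a joint passes its speed limit or range.

## Working session

There is one attempt and no reset: what is moved stays moved. The work goes in short steps, Python scripts to look and compute and a shell command to move; the robot and the scene stay as the last step left them, time stands still between calls to the robot, and variables do not carry over. Pictures are saved under pics/ and viewed, and the job is handed in when it is done.

```bash
ls; mkdir -p pics
python3 - <<'E'
from workcell import ctrl
import cv2
print(ctrl.get_obs())
for n in("scene","side","wrist"):
    d=ctrl.get_image(n); cv2.imwrite(f"pics/{n}0.png",d["color"][:,:,::-1]); print(n,d["fx"],d["cx"],d["cy"],d["dist_coeffs"],d["pose"].round(3).tolist() if hasattr(d["pose"],'round') else d["pose"])
E
```

```text
pics
{'t': 0.0, 'qpos': array([ 1.29599154e+00,  4.23819677e-01,  1.63067546e+00, -3.82856166e-05,
        1.08857345e+00, -1.90119393e-02]), 'qvel': array([-0.00146337, -0.00035286, -0.00041153, -0.00120137, -0.00036967,
       -0.00047593]), 'joint_torque': array([-4.50054804e-04, -5.44631696e+01, -2.73669952e+01,  6.42851740e-02,
        2.26242008e-02, -1.65954016e-04]), 'ee_pos': array([157.97853375, 604.1456466 , 221.92061202]), 'orientation': array([-1.562921  ,  0.20097034, -0.20068297]), 'ft_force': array([-0.15862574, -0.98091921,  0.1402129 ]), 'moment': array([-0.02164501, -0.01725638,  0.05364613]), 'width': 87.82635326438505}
scene 382.89451195908583 322.2810277550755 197.4133920970502 [-0.05609468  0.          0.          0.          0.        ] [[0.839, 0.374, -0.395, 835.806], [0.544, -0.591, 0.596, -523.063], [-0.011, -0.715, -0.699, 715.702], [0.0, 0.0, 0.0, 1.0]]
side 404.7523686495458 312.2204722134587 192.85276590861776 [-0.05546852  0.          0.          0.          0.        ] [[-0.997, -0.049, 0.056, 453.713], [-0.073, 0.493, -0.867, 753.718], [0.015, -0.869, -0.495, 542.318], [0.0, 0.0, 0.0, 1.0]]
wrist 286.41726473939116 323.1838092117157 202.13525556106936 [-0.03100569  0.          0.          0.          0.        ] [[0.252, 0.938, 0.236, 94.393], [0.968, -0.244, -0.063, 622.396], [-0.002, 0.245, -0.97, 383.342], [0.0, 0.0, 0.0, 1.0]]
```

View pics/scene0.png

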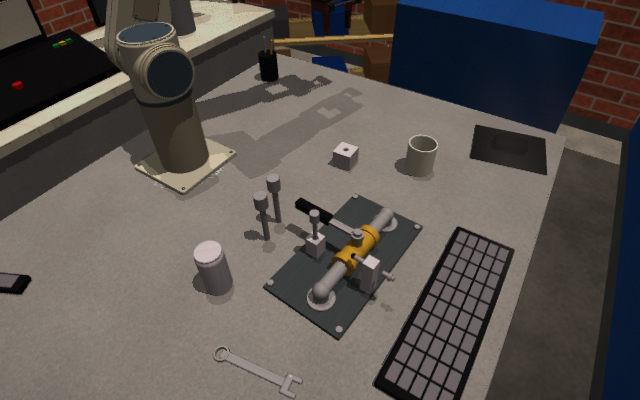

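View pics/side0.png

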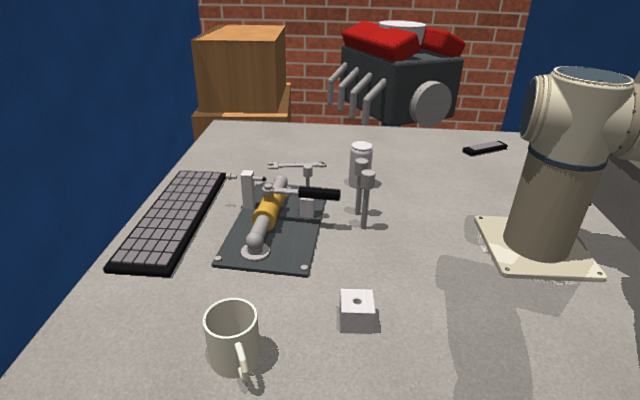

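View pics/wrist0.png

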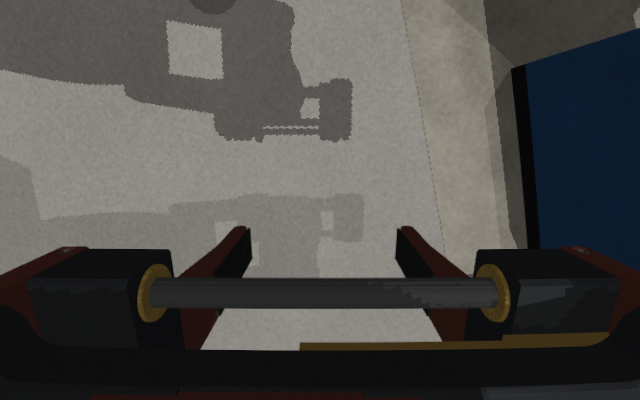

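Scene view: three pin-like objects, with heads at (261,200), (273,185) and (314,217). The pin at (314,217) stands in the aluminium boss beside the handle and looks smallest; the other two are standing free on the bench. The parking block is at (346,155), mug (421,155), can (212,268), wrench (258,372). I'll measure and confirm with a crop.

```bash
cat > h.py <<'E'
import numpy as np, cv2
from workcell import ctrl
def cloud(d):
    K=np.array([[d["fx"],0,d["cx"]],[0,d["fy"],d["cy"]],[0,0,1]])
    H,W=d["z_map"].shape
    uv=np.stack(np.meshgrid(np.arange(W),np.arange(H)),-1).reshape(-1,1,2).astype(float)
    n=cv2.undistortPoints(uv,K,np.array(d["dist_coeffs"],float)).reshape(H,W,2)
    z=d["z_map"].astype(float)
    P=np.dstack([n*z[...,None],z]); T=np.array(d["pose"])
    P=P@T[:3,:3].T+T[:3,3]; P[z<=0]=np.nan
    return P
def crop(d,x0,y0,x1,y1,f,name):
    cv2.imwrite(name,cv2.resize(d["color"][y0:y1,x0:x1,::-1],None,fx=f,fy=f,interpolation=cv2.INTER_CUBIC))
def proj(d,p):
    T=np.linalg.inv(np.array(d["pose"]));K=np.array([[d["fx"],0,d["cx"]],[0,d["fy"],d["cy"]],[0,0,1]])
    return cv2.projectPoints(np.atleast_2d(p).astype(float),cv2.Rodrigues(T[:3,:3])[0],T[:3,3],K,np.array(d["dist_coeffs"],float))[0].reshape(-1,2)
E
python3 - <<'E'
from h import *
S=ctrl.get_image("scene");D=ctrl.get_image("side")
np.save("/tmp/S.npy",cloud(S));np.save("/tmp/D.npy",cloud(D))
crop(S,230,160,430,310,4,"pics/c1.png");crop(D,200,130,400,280,4,"pics/c2.png")
for n,I in(("S",S),("D",D)):
    P=cloud(I)
    for lab,box in {"S":dict(pins=(250,170,290,245),pin=(306,207,322,250),block=(330,140,362,172),mug=(400,130,442,178)),"D":dict(pins=(352,155,378,230),block=(338,288,378,334),pin=(300,162,315,195))}[n].items():
        x0,y0,x1,y1=box;Q=P[y0:y1,x0:x1].reshape(-1,3);Q=Q[Q[:,2]>8]
        print(n,lab,len(Q),"zmax",np.percentile(Q[:,2],[50,90,99]).round(1))
        h=np.histogram(Q[:,2],bins=range(0,200,10))[0];print(h)
        for zt in range(10,160,15):
            q=Q[(Q[:,2]>=zt)&(Q[:,2]<zt+15)]
            if len(q)>6: print(zt,len(q),q[:,:2].mean(0).round(1),q[:,:2].min(0).round(1),q[:,:2].max(0).round(1))
E
```

```text
S pins 830 zmax [123.1 147.7 149.2]
[  2  33  36  31  30  38  33  39  36  37  19  53  92  84 266   1   0   0
   0]
10 53 [394.7 -80.6] [ 380.9 -111.3] [403.6 -41. ]
25 47 [393.8 -77.3] [ 381.5 -111.6] [404.1 -39.4]
40 51 [394.  -78.6] [ 380.6 -112.3] [404.1 -41.2]
55 50 [394.3 -77.9] [ 379.9 -111.7] [404.  -40.2]
70 62 [394.1 -78.5] [ 379.8 -111.6] [404.6 -39.5]
85 50 [394.  -79.3] [ 380.7 -111.9] [403.8 -42.2]
100 34 [397.4 -80.5] [ 382.9 -119.8] [410.7 -38. ]
115 130 [398.4 -83.1] [ 375.5 -119.9] [412.5 -32. ]
130 138 [398.9 -84.1] [ 375.5 -120.9] [412.8 -36.3]
145 213 [391.8 -77.2] [ 370.6 -119.6] [412. -30.]
S pin 530 zmax [ 76.8 138.2 140.5]
[ 10   3   6  29  40 110  58  15  21  30  70  14  29  78  17   0   0   0
   0]
25 34 [518.3 -90.4] [503.5 -95.5] [536.2 -78.4]
40 63 [524.4 -91. ] [504.5 -95.4] [536.  -77.2]
55 145 [521.  -82.9] [504.2 -95.8] [535.7 -61.9]
70 23 [519.7 -78. ] [478.6 -83. ] [524.8 -48.1]
85 43 [505.2 -61.7] [475.7 -83.8] [524.8 -36.2]
100 71 [500.  -47.2] [474.7 -88. ] [524.5 -28.4]
115 42 [525.1 -84.5] [514.4 -90.4] [531.  -75.1]
130 95 [521.3 -80.7] [509.7
[... 1173 characters left out ...]
25 [390.1 -51.4] [ 368.1 -100. ] [409.7 -25.8]
130 167 [390.4 -59.8] [ 368.1 -105.8] [410.8 -25.7]
145 142 [389.  -67.4] [ 368.8 -114.9] [408.8 -26.1]
D block 1340 zmax [47.5 49.4 50.5]
[ 27 142 139 166 830  36   0   0   0   0   0   0   0   0   0   0   0   0
   0]
10 215 [408.5 272. ] [379.6 225. ] [435.3 277.6]
25 232 [408.4 272.4] [379.2 222.8] [435.5 278.7]
40 866 [407.7 252.1] [379.7 219.8] [434.8 278.2]
D pin 300 zmax [103.2 138.2 140.5]
[ 9  3  0  0  0  0  0  0  3 70 88 23 38 55 11  0  0  0  0]
85 73 [517.2 -38.3] [500.  -75.3] [531.7 -25.3]
100 94 [517.3 -44.6] [500.2 -76.5] [533.3 -26.2]
115 55 [518.  -69.4] [508.3 -76. ] [529.1 -65. ]
130 66 [518.5 -72. ] [508.4 -85.1] [529.2 -63.7]
```

View pics/c1.png

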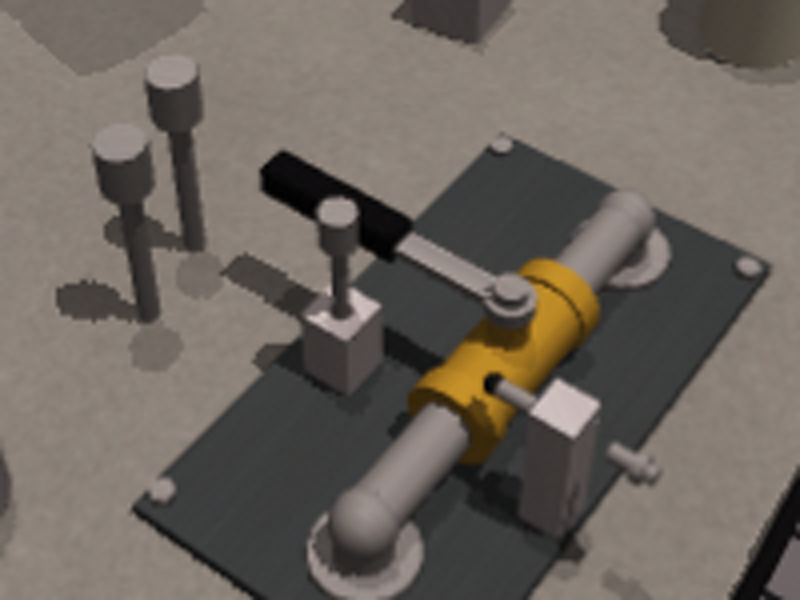

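View pics/c2.png

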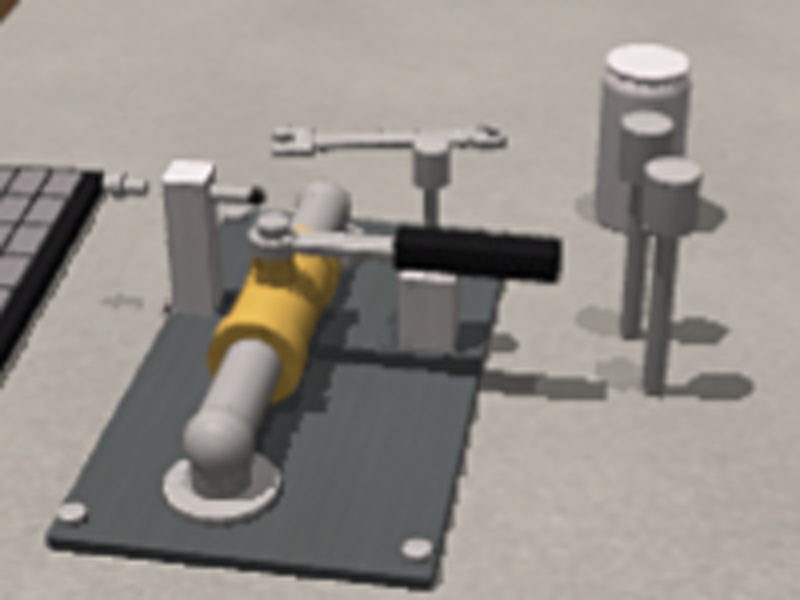

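The crops confirm it. The boss pin, head at scene (314,217) / side (308,170), has a clearly smaller head (~22 mm, top at 140 mm) than the two free pins (~30 mm, top at 150 mm), so it is the smallest. The handle (black grip) lies beside it. The stop post is at scene (370,272). Next I'll fit accurate poses.

Run:
```python
from h import *
from scipy.optimize import least_squares
C={n:(ctrl.get_image(n)) for n in("scene","side")}
for n,I in C.items():
    P=cloud(I);col=I["color"].astype(int)
    X,Y,Z=P[...,0],P[...,1],P[...,2]
    def sel(x0,x1,y0,y1,z0,z1): return P[(X>x0)&(X<x1)&(Y>y0)&(Y<y1)&(Z>z0)&(Z<z1)]
    print("==",n)
    # bench
    b=sel(380,450,100,200,-20,20);print("bench z",np.median(b[:,2]).round(2))
    q=sel(495,545,-105,-55,118,145)
    print("pin head",len(q),q.min(0).round(1),q.max(0).round(1))
    t=q[q[:,2]>q[:,2].max()-5];print(" top ctr",((t.min(0)+t.max(0))/2).round(1), cv2.minEnclosingCircle(t[:,:2].astype(np.float32)))
    side=q[q[:,2]<134]
    r=least_squares(lambda p:np.hypot(*(side[:,:2]-p).T)-11,[519,-77],loss="soft_l1");print(" side fit r=11",r.x.round(1),np.abs(r.fun).mean().round(2))
    b=sel(360,460,195,300,44,56);print("block top rect",cv2.minAreaRect(b[:,:2].astype(np.float32)),np.median(b[:,2]).round(1))
    g=(col.max(-1)<45)&(Z>78)&(Z<106)&(X>420)&(X<620)&(Y>-100)&(Y<60)
    g=P[g];print("grip",len(g),cv2.minAreaRect(g[g[:,2]>98][:,:2].astype(np.float32)),g.min(0).round(1),g.max(0).round(1))
    # post top
    b=sel(600,800,-200,0,98,112);print("post",len(b),b.min(0).round(1) if len(b) else'',b.max(0).round(1) if len(b) else'')
    if len(b)>5: print(cv2.minAreaRect(b[b[:,2]>101][:,:2].astype(np.float32)))
    yel=(col[...,0]-col[...,2]>80)&(X>500)&(X<750)&(Y<100)&(Z>20)
    y=P[yel];print("brass",y.min(0).round(1),y.max(0).round(1),cv2.minAreaRect(y[:,:2].astype(np.float32)))
    print("handle-all",) 
    hb=sel(430,680,-100,40,80,110); print(len(hb),hb.min(0).round(1),hb.max(0).round(1))
```

```text
== scene
bench z -0.24
pin head 130 [509.3 -89.8 119. ] [531.3 -69.2 141.6]
 top ctr [520.2 -79.5 139.3] ((519.5726928710938, -78.35564422607422), 11.793232917785645)
 side fit r=11 [519.1 -77.8] 0.6
block top rect ((408.0357971191406, 245.508056640625), (56.45736312866211, 58.792144775390625), 2.9988245964050293) 49.5
grip 379 ((524.3099365234375, -57.754085540771484), (51.561954498291016, 164.12701416015625), 82.87873077392578) [443.8 -83.4  79.1] [609.5 -27.2 105.3]
post 215 [ 600.2 -115.1   98.1] [681.4 -36.8 107.4]
((639.4746704101562, -79.53945922851562), (31.96686553955078, 106.46332550048828), 53.899871826171875)
brass [ 582.4 -103.3   46.3] [636.1  10.4  94.9] ((609.2229614257812, -46.5301628112793), (112.91868591308594, 47.61854934692383), 86.18891906738281)
handle-all
852 [ 442.7 -100.    80.2] [680.  -25.2 109.9]
== side
bench z -1.0
pin head 110 [508.2 -84.5 118.1] [529.3 -64.7 141.6]
 top ctr [519.  -74.8 139.1] ((518.5247192382812, -75.17615509033203), 10.77576732635498)
 side fit r=11 [518.9 -77.4] 0.9
block top rect ((407.5685729980469, 248.5008087158203), (53.71089172363281, 58.81830596923828), 1.6235686540603638) 48.5
grip 423 ((489.3854064941406, -32.03260040283203), (17.28702163696289, 90.56945037841797), 84.08300018310547) [444.2 -44.1  80.5] [536.5 -21.4 104.1]
post 108 [ 600.8 -113.5   98.2] [679.3 -34.4 105.6]
((641.382568359375, -70.55542755126953), (32.222694396972656, 106.61223602294922), 43.04374313354492)
brass [583.4 -80.9  52.1] [631.   14.   79.7] ((606.6776733398438, -34.415584564208984), (94.92186737060547, 44.8502197265625), 87.27156829833984)
handle-all
995 [441.8 -99.9  80.1] [679.9 -21.4 109.8]
```

Run:
```python
from h import *
from scipy.spatial.transform import Rotation as R
o=ctrl.get_obs();M=R.from_rotvec(o["orientation"]).as_matrix();print("tool axes cols\n",M.round(3),o["ee_pos"],o["t"])
def ray(I,uv,z):
    K=np.array([[I["fx"],0,I["cx"]],[0,I["fy"],I["cy"]],[0,0,1]]);n=cv2.undistortPoints(np.array([[uv]],float),K,np.array(I["dist_coeffs"],float)).ravel()
    T=np.array(I["pose"]);d=T[:3,:3]@np.r_[n,1];return T[:3,3]+d*(z-T[2,3])/d[2]
for n,b in(("scene",(335,142,358,158)),("side",(345,292,372,309))):
    I=ctrl.get_image(n);g=I["color"].astype(int).sum(-1)
    x0,y0,x1,y1=b;s=g[y0:y1,x0:x1]
    crop(I,x0-8,y0-8,x1+8,y1+24,12,f"pics/hole_{n}.png")
    m=(s<np.median(s)*0.75).astype(np.uint8);nc,l,st,c=cv2.connectedComponentsWithStats(m)
    for i in range(1,nc):
        if st[i,4]>5: print(n,st[i],(c[i]+[x0,y0]).round(1),ray(I,c[i]+[x0,y0],50).round(1))
```

```text
tool axes cols
 [[ 0.967 -0.     0.253]
 [-0.253 -0.     0.967]
 [ 0.    -1.    -0.   ]] [158.06482747 604.53687096 222.48528032] 0.35
scene [ 0  0  5  6 15] [336.3 143.6] [371.9 254.1  50. ]
scene [11  0 12  4 29] [352.9 143. ] [411.3 282.2  50. ]
scene [ 9  6  5  3 11] [345.7 149.2] [408.7 245.7  50. ]
scene [ 0  7 23  9 86] [346.8 155. ] [424.8 224.3  50. ]
side [ 8  7  8  5 36] [356.7 300.9] [408.2 250.7  50. ]
```

```bash
python3 -m jog '[[1,[52.1,1.0,-56.7],[0,0,0]],[1,[52.1,1.0,-56.7],[0,0,0]],[1,[52.1,1.0,-56.7],[0,0,0]],[1,[52.1,1.0,-56.7],[0,0,0]],[1,[52.1,1.0,-56.7],[0,0,0]],[1,[52.1,1.0,-56.7],[0,0,0]],[1,[52.1,1.0,-56.7],[0,0,0]],[1,[52.1,1.0,-56.7],[0,0,0]]]'
```

```text
t: 1.25
ee_pos: [346.1, 249.6, 217.8]
orientation: [-1.561, 0.2, -0.201]
ft_force: [1.7, 0.1, -0.1]
width: 87.5
```

```bash
python3 -m jog '[[1,[25,0,-27.2],[0,0,0]],[1,[25,0,-27.2],[0,0,0]],[1,[25,0,-27.2],[0,0,0]],[1,[25,0,-27.2],[0,0,0]],[1,[25,0,-27.2],[0,0,0]],[1,[25,0,-27.2],[0,0,0]],[1,[25,0,-27.2],[0,0,0]],[1,[25,0,-27.2],[0,0,0]]]'
python3 -m jog '[[1,[0,0,0],[0,0,0]],[1,[0,0,0],[0,0,0]],[1,[0,0,0],[0,0,0]]]'
cat > w.py <<'E'
from h import *
import sys
from scipy.spatial.transform import Rotation as R
o=ctrl.get_obs();print(o["t"],o["ee_pos"].round(1),o["qpos"].round(2),o["width"].round(1),o["ft_force"].round(1))
I=ctrl.get_image("wrist");cv2.imwrite(sys.argv[1],I["color"][:,:,::-1])
print(proj(I,[[519,-77,140],[408.3,247.5,50]]).round(1), np.array(I["pose"])[:3,3])
P=cloud(I);np.save("/tmp/W.npy",P)
E
python3 w.py pics/w1.png
```

```text
t: 2.05
ee_pos: [520.4, -78.9, 217.9]
orientation: [-1.562, 0.201, -0.205]
ft_force: [-0.1, -0.1, -0.4]
width: 87.7
t: 2.35
ee_pos: [517.7, -74.1, 217.4]
orientation: [-1.561, 0.201, -0.2]
ft_force: [0.0, -0.9, -0.3]
width: 88.1Traceback (most recent call last):
  File "w.py", line 4, in <module>
    o=ctrl.get_obs();print(o["t"],o["ee_pos"].round(1),o["qpos"].round(2),o["width"].round(1),o["ft_force"].round(1))
                                                                          ^^^^^^^^^^^^^^^^
AttributeError: 'float' object has no attribute 'round'
```

```bash
sed -i 's/o\["width"\].round(1)/round(o["width"],1)/' w.py; python3 w.py pics/w1.png
```

```text
2.35 [517.7 -74.1 217.4] [-0.17  0.28  1.86  0.    1.   -1.48] 88.1 [ 0.  -0.9 -0.3]
[[318.9 211. ]
 [590.6  15.4]] [454.15844595 -56.24567586 378.77490223]
```

View pics/w1.png

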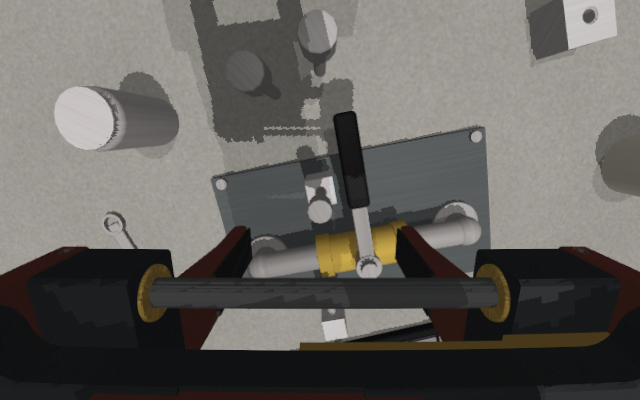

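Wrist view: the pin head top is at (319,211), against (318.9,211) predicted from my fit. The parking hole is at (589,16), predicted (590.6,15.4). Both agree, so I'm descending.

```bash
python3 -m jog '[[1,[0.2,3,-0.25],[0,0,0]],[1,[0.2,6,-0.25],[0,0,0]],[1,[0.2,6,-0.25],[0,0,0]],[1,[0.2,6,-0.25],[0,0,0]]]'
python3 w.py pics/w2.png;python3 -m jog '[[1,[0,0,0],[0,0,0]]]'
```

```text
t: 2.8
ee_pos: [519.5, -77.2, 157.8]
orientation: [-1.561, 0.201, -0.199]
ft_force: [-0.1, -0.9, 0.3]
width: 87.9
2.8 [519.5 -77.2 157.8] [-0.17  0.37  1.9   0.    0.88 -1.49] 87.9 [-0.1 -0.9  0.3]
[[321.4 232.1]
 [653.1 -11.8]] [455.93109965 -59.34822061 319.1826974 ]
t: 2.95
ee_pos: [520.7, -77.9, 159.0]
orientation: [-1.562, 0.198, -0.202]
ft_force: [-0.2, 0.5, -0.5]
width: 88.1
```

View pics/w2.png

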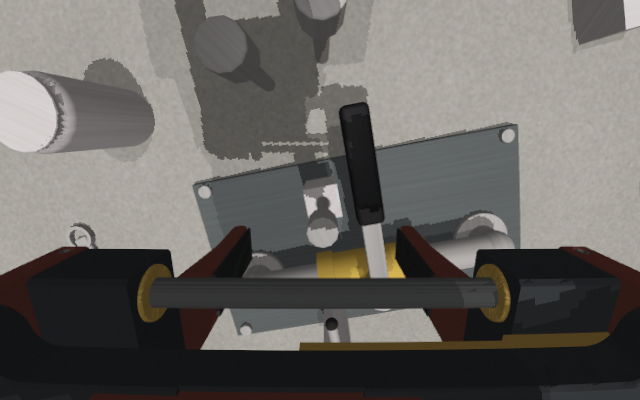

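Pin head at (322,233), centred between the fingers (midline ≈ 323). I'll descend to TCP z ≈ 110 and close.

```bash
python3 -m jog '[[1,[0,2.5,0],[0,0,0]],[1,[0,4.9,0],[0,0,0]],[1,[0,4.9,0],[0,0,0]],[0.4,[0,4.9,0],[0,0,0]],[0.3,[0,4.9,0],[0,0,0]],[0.3,[0,4.9,0],[0,0,0]],[0.3,[0,4.9,0],[0,0,0]],[0,[0,4.9,0],[0,0,0]]]'
python3 -m jog '[[0,[0,0,0],[0,0,0]],[0,[0,0,0],[0,0,0]],[0,[0,0,0],[0,0,0]],[0,[0,0,0],[0,0,0]],[0,[0,0,0],[0,0,0]]]'; python3 w.py pics/w3.png
```

```text
t: 3.75
ee_pos: [520.1, -78.1, 109.0]
orientation: [-1.561, 0.2, -0.202]
ft_force: [-0.2, -0.3, 0.1]
width: 50.6
t: 4.25
ee_pos: [519.7, -78.1, 108.4]
orientation: [-1.561, 0.201, -0.201]
ft_force: [0.8, 0.1, -0.2]
width: 22.0
4.25 [519.7 -78.1 108.4] [-0.17  0.45  1.92  0.    0.77 -1.49] 22.0 [ 0.8  0.1 -0.2]
[[322.3 265.5]
 [724.5 -42. ]] [456.10232021 -60.07867835 269.7962757 ]
```

View pics/w3.png

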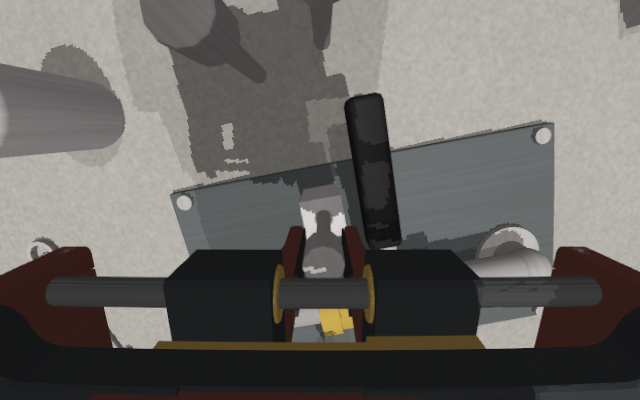

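Width is 22.0 mm, so the head is gripped. Lifting straight up.

```bash
python3 -m jog '[[0,[0,-1,0],[0,0,0]],[0,[0,-3,0],[0,0,0]],[0,[0,-6,0],[0,0,0]],[0,[0,-9,0],[0,0,0]],[0,[0,-9.5,0],[0,0,0]],[0,[0,-9.5,0],[0,0,0]]]'; python3 w.py pics/w4.png
python3 - <<'E'
from h import *
I=ctrl.get_image("side");crop(I,230,60,430,260,3,"pics/s4.png")
o=ctrl.get_obs();d=np.array([408.3,247.5,0])-o["ee_pos"];print(d, .967*d[0]-.253*d[1], .253*d[0]+.967*d[1])
E
```

```text
t: 4.9
ee_pos: [520.3, -78.2, 204.7]
orientation: [-1.562, 0.199, -0.203]
ft_force: [-0.4, -0.0, -1.3]
width: 21.1
4.9 [520.3 -78.2 204.7] [-0.17  0.3   1.86 -0.    0.97 -1.49] 21.1 [-0.4 -0.  -1.3]
[[322.6 210.8]
 [605.6   6.2]] [456.2665346  -60.11002716 365.89437756]
[-110.7101477   325.45453304 -202.71336415] -189.39670968329324 286.70486608604244
```

View pics/s4.png

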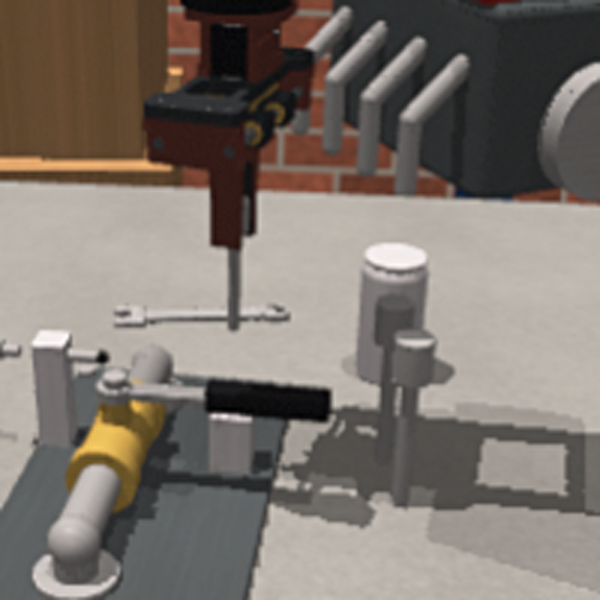

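The pin hangs straight from the jaws, with its foot at crop (234,328), clear of the boss. Moving over the parking block.

```bash
python3 -m jog '[[0,[-18.9,0,28.7],[0,0,0]],[0,[-18.9,0,28.7],[0,0,0]],[0,[-18.9,0,28.7],[0,0,0]],[0,[-18.9,0,28.7],[0,0,0]],[0,[-18.9,0,28.7],[0,0,0]],[0,[-18.9,0,28.7],[0,0,0]],[0,[-18.9,0,28.7],[0,0,0]],[0,[-18.9,0,28.7],[0,0,0]]]'
python3 -m jog '[[0,[0,2,0],[0,0,0]],[0,[0,3,0],[0,0,0]],[0,[0,3,0],[0,0,0]],[0,[0,3,0],[0,0,0]]]'
python3 w.py pics/w5.png
python3 - <<'E'
from h import *
I=ctrl.get_image("side");crop(I,300,170,420,340,4,"pics/s5.png")
I=ctrl.get_image("scene");crop(I,290,60,410,190,4,"pics/t5.png")
E
```

```text
t: 5.8
ee_pos: [407.2, 251.0, 202.1]
orientation: [-1.562, 0.198, -0.195]
ft_force: [0.3, -0.3, -0.9]
width: 21.2
t: 6.2
ee_pos: [409.5, 246.6, 173.0]
orientation: [-1.562, 0.203, -0.201]
ft_force: [0.3, 0.1, -0.5]
width: 21.6
6.2 [409.5 246.6 173. ] [ 0.52  0.28  1.99 -0.    0.88 -0.8 ] 21.6 [ 0.3  0.1 -0.5]
[[ 15.6 415.5]
 [322.7 195.6]] [346.06668915 264.80866105 334.44132295]
```

View pics/w5.png

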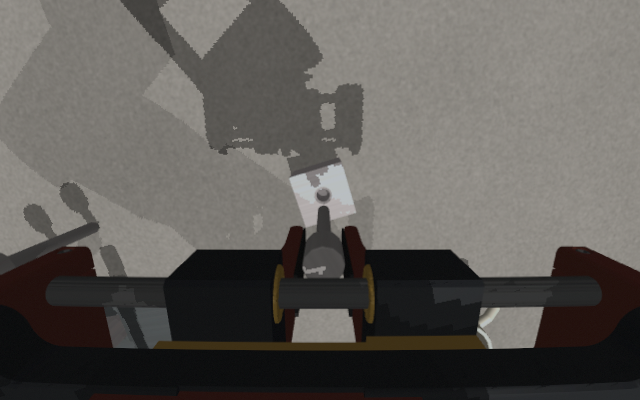

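View pics/s5.png

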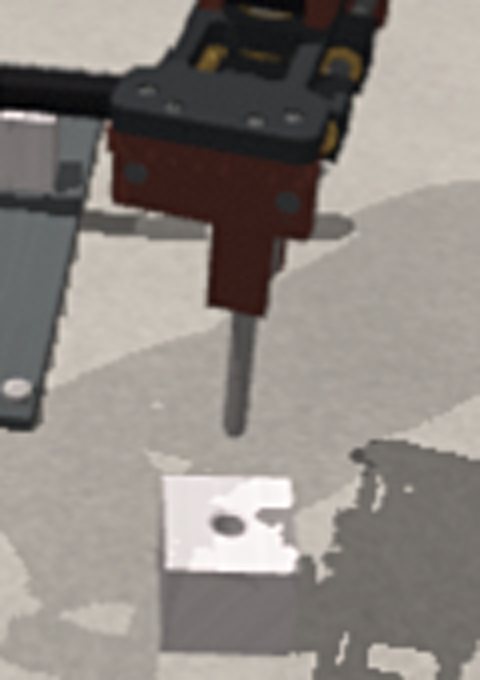

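View pics/t5.png

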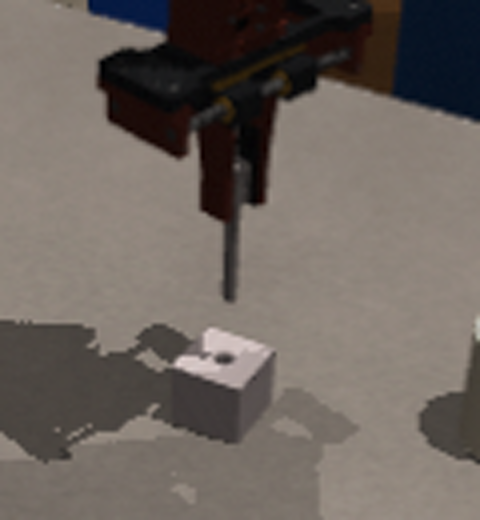

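Run:
```python
from h import *
from scipy.optimize import least_squares
def ray(I,uv,z):
    K=np.array([[I["fx"],0,I["cx"]],[0,I["fy"],I["cy"]],[0,0,1]]);n=cv2.undistortPoints(np.array([[uv]],float),K,np.array(I["dist_coeffs"],float)).ravel()
    T=np.array(I["pose"]);d=T[:3,:3]@np.r_[n,1];return T[:3,3]+d*(z-T[2,3])/d[2]
o=ctrl.get_obs();print(o["ee_pos"].round(1))
for n in("scene","side","wrist"):
    I=ctrl.get_image(n);P=cloud(I).reshape(-1,3)
    q=P[(abs(P[:,0]-409)<25)&(abs(P[:,1]-247)<25)&(P[:,2]>85)&(P[:,2]<168)]
    if n!="wrist":
        q=q[q[:,2]<150]
    print(n,len(q),q[:,2].min().round(1))
    r=least_squares(lambda p:np.hypot(q[:,0]-p[0]-p[2]*(q[:,2]-100),q[:,1]-p[1]-p[3]*(q[:,2]-100))-5,[409,247,0,0],loss="soft_l1")
    print(r.x.round(3),np.abs(r.fun).mean().round(2))
    print("proj foot",proj(I,[[409,247,99.6],[409,247,50]]).round(1))
```

```text
[410.1 247.2 173.9]
scene 55 100.3
[ 4.09441e+02  2.48003e+02  7.00000e-03 -2.70000e-02] 1.09
proj foot [[346.6 134.6]
 [346.  149. ]]
side 146 102.3
[ 4.08985e+02  2.48448e+02  1.10000e-02 -1.10000e-02] 0.51
proj foot [[358.3 277. ]
 [356.1 299.3]]
wrist 314 103.6
[ 4.10638e+02  2.48737e+02 -1.00000e-03 -1.00000e-03] 0.13
proj foot [[321.  208.6]
 [321.4 195.7]]
```

```bash
python3 -m jog '[[0,[-0.12,0,-0.1],[0,0,0]],[0,[-0.12,2,-0.1],[0,0,0]],[0,[-0.12,4,-0.1],[0,0,0]],[0,[-0.12,4,-0.1],[0,0,0]]]'
python3 - <<'E'
from h import *
I=ctrl.get_image("wrist");crop(I,260,150,390,290,5,"pics/w6.png")
P=cloud(I).reshape(-1,3);P0=P.reshape(400,640,3)
from scipy.optimize import least_squares
q=P[(abs(P[:,0]-409)<25)&(abs(P[:,1]-247)<25)&(P[:,2]>66)&(P[:,2]<125)]
r=least_squares(lambda p:np.hypot(q[:,0]-p[0]-p[2]*(q[:,2]-60),q[:,1]-p[1]-p[3]*(q[:,2]-60))-5,[409,247,0,0],loss="soft_l1");print(r.x.round(3),q[:,2].min())
b=P[(abs(P[:,0]-409)<40)&(abs(P[:,1]-247)<40)&(abs(P[:,2]-50)<4)];print(cv2.minAreaRect(b[:,:2].astype(np.float32)),b[:,2].mean())
I=ctrl.get_image("scene");crop(I,310,100,380,180,7,"pics/t6.png")
print(ctrl.get_obs()["ee_pos"])
E
```

```text
t: 6.9
ee_pos: [406.6, 245.9, 131.8]
orientation: [-1.564, 0.203, -0.198]
ft_force: [-0.0, 0.1, -1.3]
width: 21.5
[4.06961e+02 2.47133e+02 2.00000e-03 2.00000e-03] 66.0086527139608
((408.1136169433594, 247.7152099609375), (55.211830139160156, 55.08429718017578), 2.347987651824951) 49.27888069837703
[407.97631138 246.68434254 133.65880151]
```

View pics/w6.png

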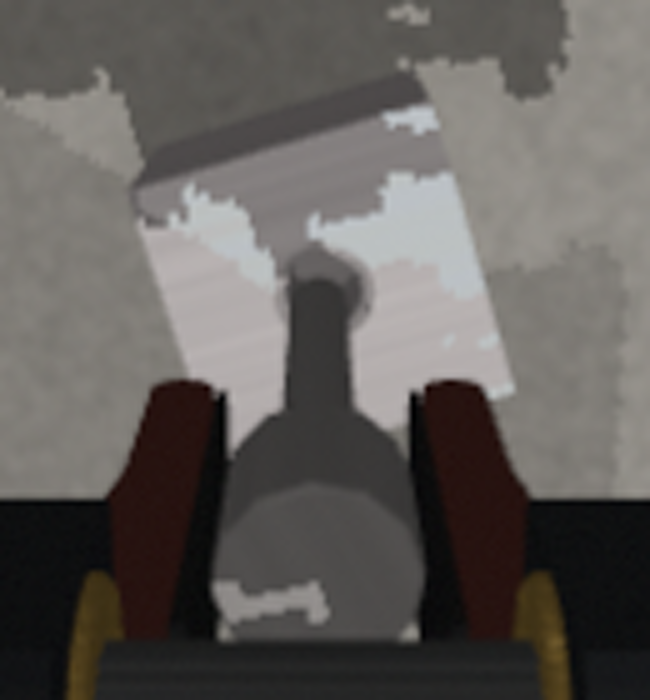

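View pics/t6.png

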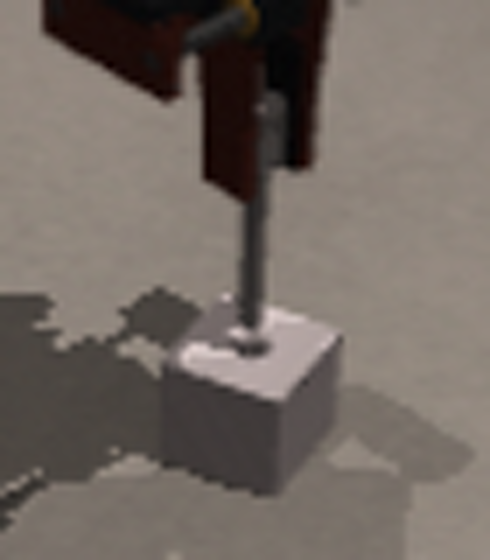

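Wrist crop: the pin foot at crop (320,290) is over the hole (centre about (325,290)), under 1 mm left of it. I'll correct that and insert slowly.

```bash
python3 -m jog '[[0,[0.08,0,0.08],[0,0,0]],[0,[0.08,0.7,0.08],[0,0,0]],[0,[0.08,1.4,0.08],[0,0,0]],[0,[0.08,2.1,0.08],[0,0,0]],[0,[0.08,2.8,0.08],[0,0,0]],[0,[0.08,2.8,0.08],[0,0,0]]]'
```

```text
t: 7.6
ee_pos: [408.4, 246.9, 104.3]
orientation: [-1.563, 0.202, -0.199]
ft_force: [-0.1, -0.4, -0.3]
width: 21.3
```

In the hole with no contact force, so I'll go on to the floor in small steps.

```bash
python3 -m jog '[[0,[0,0.4,0],[0,0,0]],[0,[0,0.7,0],[0,0,0]],[0,[0,0.9,0],[0,0,0]],[0,[0,0.9,0],[0,0,0]]]'; python3 -m jog '[[0,[0,0.1,0],[0,0,0]],[0,[0,0.1,0],[0,0,0]]]';python3 -m jog '[[0,[0,0.1,0],[0,0,0]],[0,[0,0.1,0],[0,0,0]]]'
```

```text
t: 8.0
ee_pos: [409.0, 247.3, 96.3]
orientation: [-1.562, 0.201, -0.201]
ft_force: [0.3, -0.2, -1.5]
width: 21.6
t: 8.2
ee_pos: [409.1, 247.3, 95.5]
orientation: [-1.561, 0.201, -0.201]
ft_force: [0.1, 0.1, -0.1]
width: 21.0
t: 8.4
ee_pos: [409.1, 247.3, 94.5]
orientation: [-1.561, 0.201, -0.201]
ft_force: [0.2, -0.2, -0.7]
width: 21.3
```

```bash
python3 -m jog '[[0,[0,0.1,0],[0,0,0]],[0,[0,0.1,0],[0,0,0]]]'; python3 -m jog '[[0,[0,0.1,0],[0,0,0]],[0,[0,0.1,0],[0,0,0]]]'
```

```text
t: 8.6
ee_pos: [409.1, 247.3, 93.5]
orientation: [-1.561, 0.201, -0.201]
ft_force: [0.4, -0.4, -0.4]
width: 21.4
t: 8.8
ee_pos: [409.6, 247.5, 93.2]
orientation: [-1.561, 0.2, -0.201]
ft_force: [-0.6, -0.6, 8.8]
width: 21.2
```

The floor is felt (8.8 N at TCP z 93.2, expected 93.4). Release, retreat and check.

```bash
python3 -m jog '[[0.3,[0,0,0],[0,0,0]],[0.6,[0,0,0],[0,0,0]],[0.6,[0,0,0],[0,0,0]],[0.6,[0,0,0],[0,0,0]],[0.6,[0,0,0],[0,0,0]]]';python3 -m jog '[[0.6,[0,-2,0],[0,0,0]],[0.6,[0,-6,0],[0,0,0]],[0.6,[0,-10,0],[0,0,0]],[0.6,[0,-10,0],[0,0,0]]]'
python3 - <<'E'
from h import *
from scipy.optimize import least_squares
for n in("side","scene","wrist"):
    I=ctrl.get_image(n);P=cloud(I).reshape(-1,3)
    q=P[(abs(P[:,0]-409)<20)&(abs(P[:,1]-247)<20)&(P[:,2]>60)&(P[:,2]<140)]
    h=q[(q[:,2]>103)];s=q[q[:,2]<98]
    print(n,"head top",np.percentile(h[:,2],95).round(1),((h.min(0)+h.max(0))/2).round(1),"shank",s.mean(0).round(1))
    if n=="side":crop(I,290,190,430,340,4,"pics/s7.png")
    if n=="wrist":cv2.imwrite("pics/w7.png",I["color"][:,:,::-1])
E
```

```text
t: 9.3
ee_pos: [409.0, 247.3, 92.4]
orientation: [-1.562, 0.201, -0.201]
ft_force: [0.1, -0.1, 0.5]
width: 52.0
t: 9.7
ee_pos: [411.8, 248.9, 197.0]
orientation: [-1.556, 0.195, -0.206]
ft_force: [0.9, 1.2, 0.2]
width: 52.7
side head top 124.6 [408.2 248.7 114.4] shank [408.4 252.2  77. ]
scene head top 125.9 [409.5 246.7 114.9] shank [410.9 244.4  78.4]
wrist head top 125.3 [408.8 248.6 114.7] shank [405.4 249.7  65.5]
```

View pics/s7.png

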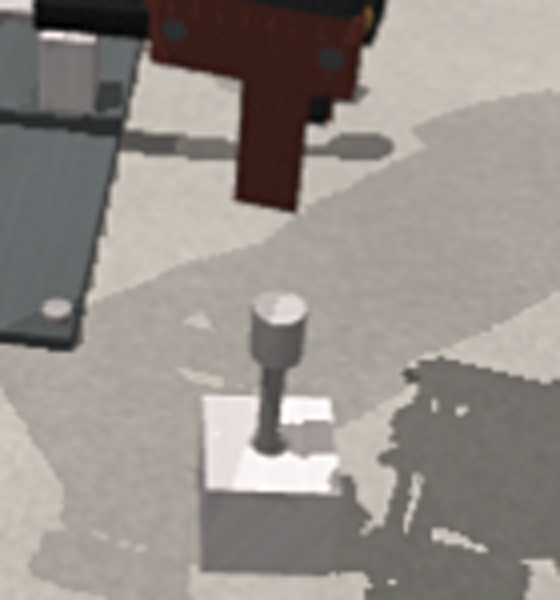

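View pics/w7.png

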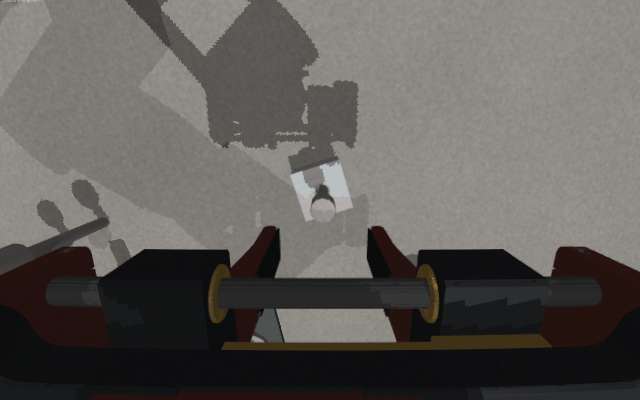

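The pin stands upright in the block. Head top is 125 mm (expected 125 when fully home), axis ≈ (408.8,248), over the hole. Next I work out the handle push: closed fingers, tool turned so its x face pushes square on the grip.

```bash
python3 -m jog '[[0,[13.2,0,-17.9],[0,1.41,0]],[0,[13.2,0,-17.9],[0,1.41,0]],[0,[13.2,0,-17.9],[0,1.41,0]],[0,[13.2,0,-17.9],[0,1.41,0]],[0,[13.2,0,-17.9],[0,1.41,0]],[0,[13.2,0,-17.9],[0,1.41,0]],[0,[13.2,0,-17.9],[0,1.41,0]],[0,[13.2,0,-17.9],[0,1.41,0]]]'
python3 - <<'E'
from h import *
from scipy.spatial.transform import Rotation as R
o=ctrl.get_obs();M=R.from_rotvec(o["orientation"]).as_matrix();print(o["ee_pos"].round(1),M.round(3),np.degrees(np.arctan2(M[1,0],M[0,0])),o["qpos"].round(2))
I=ctrl.get_image("side");P=cloud(I);col=I["color"].astype(int);X,Y,Z=P[...,0],P[...,1],P[...,2]
g=P[(col.max(-1)<45)&(Z>98)&(Z<106)&(X>430)&(X<560)&(Y>-60)&(Y<0)];print(cv2.minAreaRect(g[:,:2].astype(np.float32)),len(g))
I=ctrl.get_image("scene");P=cloud(I);col=I["color"].astype(int);X,Y,Z=P[...,0],P[...,1],P[...,2]
g=P[(col.max(-1)<45)&(Z>98)&(Z<106)&(X>430)&(X<560)&(Y>-60)&(Y<0)];print(cv2.minAreaRect(g[:,:2].astype(np.float32)),len(g))
crop(I,270,170,430,310,4,"pics/t8.png")
E
```

```text
t: 10.65
ee_pos: [490.2, 40.2, 190.4]
orientation: [-1.261, 1.132, -1.128]
ft_force: [0.6, 0.6, -1.1]
width: 0.7
[490.2  40.2 190.4] [[ 0.108 -0.004  0.994]
 [-0.994 -0.     0.108]
 [-0.    -1.    -0.004]] -83.82154887099584 [ 0.06  0.28  1.94  0.    0.93 -0.05]
((489.2954406738281, -32.060569763183594), (16.808002471923828, 90.62543487548828), 84.84144592285156) 191
((490.5210876464844, -39.414466857910156), (21.497325897216797, 95.43815612792969), 86.38182067871094) 300
```

View pics/t8.png

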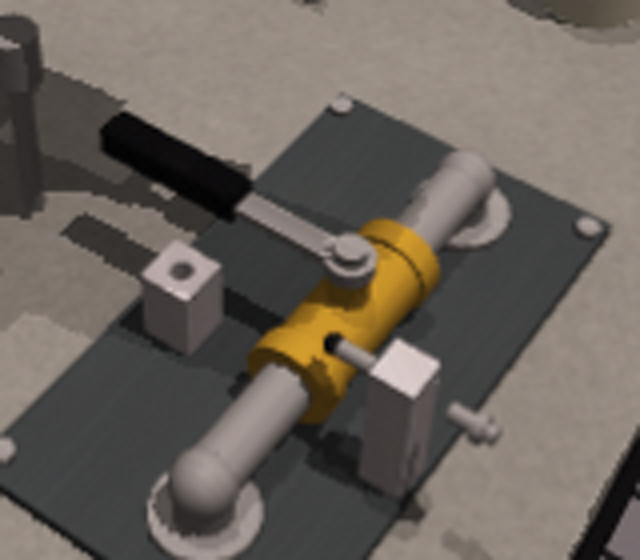

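The lock hole is now empty (crop (182,270)) and the handle's path is free. Descend beside the grip, then approach.

```bash
python3 -m jog '[[0,[0,5,0],[0,0,0]],[0,[0,10.6,0],[0,0,0]],[0,[0,10.6,0],[0,0,0]],[0,[2.0,10.6,0],[0,0,0]],[0,[4.0,10.6,0],[0,0,0]],[0,[4.0,10.6,0],[0,0,0]]]'; python3 -m jog '[[0,[0.3,0,0],[0,0,0]],[0,[0.6,0,0],[0,0,0]],[0,[0.6,0,0],[0,0,0]]]'
```

```text
t: 11.35
ee_pos: [496.7, -0.3, 87.3]
orientation: [-1.262, 1.123, -1.124]
ft_force: [-0.2, -0.2, 0.3]
width: -0.1
t: 11.65
ee_pos: [496.9, -4.8, 86.9]
orientation: [-1.261, 1.123, -1.124]
ft_force: [0.2, -0.6, 0.2]
width: 0.2
```

```bash
python3 -m jog '[[0,[0.2,0.3,-0.7],[0,0,0]],[0,[0.4,0.3,-0.7],[0,0,0]],[0,[0.6,0.3,-0.7],[0,0,0]],[0,[0.6,0.3,-0.7],[0,0,0]]]'; python3 -m jog '[[0,[0.2,0,0],[0,0,0]],[0,[0.4,0,0],[0,0,0]],[0,[0.4,0,0],[0,0,0]]]'
```

```text
t: 12.05
ee_pos: [490.6, -11.9, 83.5]
orientation: [-1.261, 1.124, -1.124]
ft_force: [-0.8, -0.0, -0.4]
width: 0.5
t: 12.35
ee_pos: [490.8, -15.7, 83.4]
orientation: [-1.261, 1.125, -1.124]
ft_force: [-1.2, 1.7, 0.9]
width: 0.5
```

```bash
python3 -m jog '[[0,[0.2,0,0],[0,0,0]],[0,[0.4,0,0],[0,0,0]],[0,[0.4,0,0],[0,0,0]]]'; python3 -m jog '[[0,[0.2,0,0],[0,0,0]],[0,[0.4,0,0],[0,0,0]],[0,[0.4,0,0],[0,0,0]]]'
```

```text
t: 12.65
ee_pos: [491.0, -19.8, 83.3]
orientation: [-1.262, 1.125, -1.124]
ft_force: [-1.8, 2.5, 0.5]
width: 0.4
t: 12.95
ee_pos: [491.8, -23.9, 83.4]
orientation: [-1.262, 1.124, -1.124]
ft_force: [-1.8, 2.6, -1.1]
width: 0.7
```

Contact: about 3 N on the grip, and it is moving as expected. Working out the arc in tool axes.

```bash
cat > arc.py <<'E'
from h import *
import sys
from scipy.spatial.transform import Rotation as R
o=ctrl.get_obs();M=R.from_rotvec(o["orientation"]).as_matrix();yaw=np.degrees(np.arctan2(M[1,0],M[0,0]))%360
pv=np.array([607,-46.]);off=21.;L=118
p=o["ee_pos"][:2]-pv
r=np.hypot(*p);a=np.degrees(np.arctan2(p[1],p[0]))%360
phi0=a+np.degrees(np.arcsin(off/r)); print("t",o["t"],"phi",round(phi0,1),"along",round(np.sqrt(r*r-off*off),1),"yaw",round(yaw,1),"z",o["ee_pos"][2].round(1),"F",o["ft_force"].round(1),"q",o["qpos"].round(2))
Fx=o["ft_force"][:2]@[-np.sin(np.radians(phi0)),np.cos(np.radians(phi0))];print("push force",-Fx.round(1))
for ph in np.arange(phi0+float(sys.argv[1]),phi0+8*float(sys.argv[1])+.01,float(sys.argv[1])):
    f=np.radians(ph);u=np.array([np.cos(f),np.sin(f)]);t=np.array([-u[1],u[0]])
    T=pv+L*u-off*t;d=np.r_[T-o["ee_pos"][:2],0];s=M.T@d/10
    print(round(ph,1),"x %.2f z %.2f"%(s[0],s[2]),"turn y %.3f"%-np.radians((ph+90-yaw+180)%360-180))
E
python3 arc.py 5
```

```text
t 12.95 phi 179.4 along 115.4 yaw 276.6 z 83.4 F [-1.8  2.6 -1.1] q [-0.07  0.45  2.01 -0.    0.68 -0.19]
push force 2.6
184.4 x 0.98 z -0.52 turn y 0.037
189.4 x 2.01 z -0.70 turn y -0.050
194.4 x 3.05 z -0.78 turn y -0.137
199.4 x 4.10 z -0.78 turn y -0.225
204.4 x 5.14 z -0.68 turn y -0.312
209.4 x 6.17 z -0.49 turn y -0.399
214.4 x 7.18 z -0.22 turn y -0.486
219.4 x 8.16 z 0.14 turn y -0.574
```

```bash
python3 -m jog '[[0,[0.98,0,-0.4],[0,0.02,0]],[0,[2.0,0,-0.65],[0,-0.05,0]],[0,[3.05,0,-0.75],[0,-0.14,0]],[0,[4.1,0,-0.75],[0,-0.22,0]],[0,[5.1,0,-0.65],[0,-0.31,0]],[0,[6.1,0,-0.5],[0,-0.4,0]],[0,[7.1,0,-0.2],[0,-0.49,0]],[0,[8.1,0,0.15],[0,-0.57,0]]]'; python3 arc.py 4
```

```text
t: 13.75
ee_pos: [503.8, -104.2, 83.9]
orientation: [-1.458, 0.687, -0.69]
ft_force: [0.5, 6.4, 0.9]
width: 0.7
t 13.75 phi 219.6 along 116.6 yaw 309.4 z 83.9 F [0.5 6.4 0.9] q [-0.23  0.48  1.96  0.    0.7  -0.92]
push force 4.6
223.6 x 0.83 z -0.26 turn y -0.073
227.6 x 1.66 z -0.31 turn y -0.143
231.6 x 2.50 z -0.31 turn y -0.213
235.6 x 3.33 z -0.25 turn y -0.283
239.6 x 4.16 z -0.14 turn y -0.353
243.6 x 4.98 z 0.04 turn y -0.422
247.6 x 5.78 z 0.27 turn y -0.492
251.6 x 6.57 z 0.56 turn y -0.562
```

```bash
python3 -m jog '[[0,[0.83,0,-0.2],[0,-0.07,0]],[0,[1.65,0,-0.3],[0,-0.14,0]],[0,[2.5,0,-0.3],[0,-0.21,0]],[0,[3.3,0,-0.25],[0,-0.28,0]],[0,[4.15,0,-0.15],[0,-0.35,0]],[0,[4.9,0,0.05],[0,-0.42,0]],[0,[5.5,0,0.2],[0,-0.47,0]],[0,[5.5,0,0.2],[0,-0.47,0]]]'; python3 arc.py 1
python3 - <<'E'
from h import *
I=ctrl.get_image("scene");crop(I,270,140,430,310,4,"pics/t9.png")
I=ctrl.get_image("side");crop(I,200,130,360,290,4,"pics/s9.png")
E
```

```text
t: 14.55
ee_pos: [540.0, -146.1, 83.6]
orientation: [-1.547, 0.325, -0.327]
ft_force: [0.6, -0.1, 0.4]
width: 0.5
t 14.55 phi 246.2 along 118.6 yaw 336.2 z 83.6 F [ 0.6 -0.1  0.4] q [-0.29  0.53  1.86 -0.    0.75 -1.44]
push force -0.6
247.2 x 0.21 z 0.03 turn y -0.018
248.2 x 0.41 z -0.00 turn y -0.036
249.2 x 0.62 z -0.03 turn y -0.053
250.2 x 0.83 z -0.05 turn y -0.071
251.2 x 1.04 z -0.07 turn y -0.088
252.2 x 1.25 z -0.09 turn y -0.106
253.2 x 1.45 z -0.10 turn y -0.123
254.2 x 1.66 z -0.11 turn y -0.140
```

View pics/t9.png

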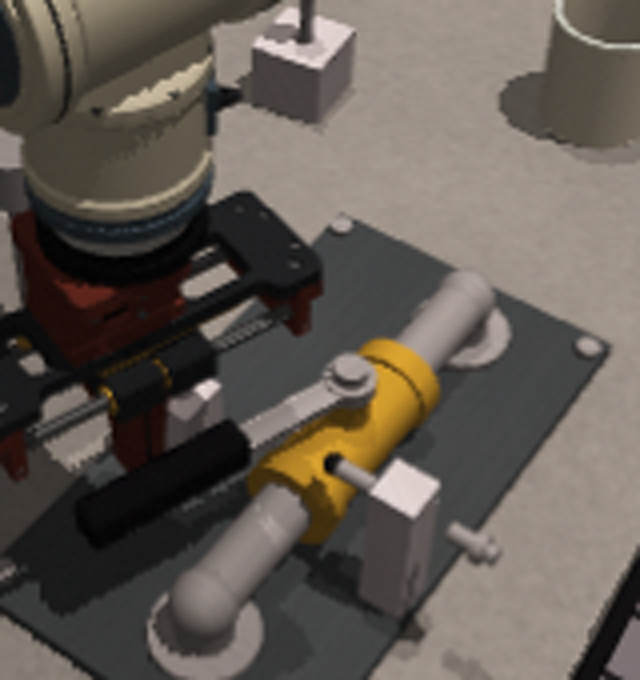

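View pics/s9.png

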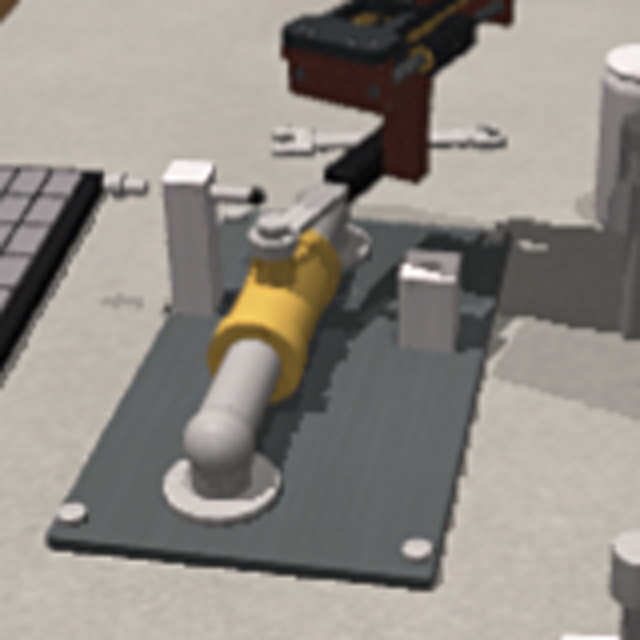

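Handle is about 70° round (grip at crop (165,485)); the plunger's black tip at scene crop (333,463) is not yet touched. I'll measure the tip to predict the stop angle.

Run:
```python
from h import *
for n,(u,v) in(("scene",(353,256)),("side",(264,178))):
    I=ctrl.get_image(n);P=cloud(I)
    w=P[v-3:v+4,u-4:u+5].reshape(-1,3);w=w[(w[:,2]>80)&(w[:,2]<105)];print(n,w.min(0).round(1),w.max(0).round(1),len(w))
```

```text
scene [ 621.3 -103.9   87.8] [637.6 -94.1  96. ] 37
side [ 619.9 -100.4   86.4] [634.5 -89.2  94.3] 27
```

The tip at about (620,−97) predicts a stop near φ ≈ 274±4°. Move freely to about 264° first.

```bash
python3 -m jog '[[0,[0.41,0,0],[0,-0.035,0]],[0,[0.83,0,-0.05],[0,-0.07,0]],[0,[1.25,0,-0.09],[0,-0.105,0]],[0,[1.66,0,-0.1],[0,-0.14,0]],[0,[2.05,0,-0.1],[0,-0.175,0]],[0,[2.5,0,-0.1],[0,-0.21,0]],[0,[2.5,0,-0.1],[0,-0.21,0]]]'; python3 arc.py 1.5
```

```text
t: 15.45
ee_pos: [561.2, -156.5, 83.4]
orientation: [-1.565, 0.162, -0.161]
ft_force: [-2.4, -2.1, 0.3]
width: 0.7
t 15.45 phi 257.6 along 117.8 yaw 348.2 z 83.4 F [-2.4 -2.1  0.3] q [-0.29  0.55  1.81 -0.    0.78 -1.66]
push force 1.9
259.1 x 0.31 z -0.07 turn y -0.016
260.6 x 0.62 z -0.12 turn y -0.042
262.1 x 0.93 z -0.16 turn y -0.068
263.6 x 1.24 z -0.19 turn y -0.094
265.1 x 1.56 z -0.21 turn y -0.121
266.6 x 1.87 z -0.22 turn y -0.147
268.1 x 2.18 z -0.23 turn y -0.173
269.6 x 2.50 z -0.22 turn y -0.199
```

```bash
python3 -m jog '[[0,[0.3,0,-0.05],[0,-0.016,0]],[0,[0.6,0,-0.1],[0,-0.04,0]],[0,[0.9,0,-0.15],[0,-0.07,0]],[0,[1.2,0,-0.18],[0,-0.09,0]],[0,[1.5,0,-0.2],[0,-0.12,0]],[0,[1.8,0,-0.22],[0,-0.145,0]],[0,[1.8,0,-0.22],[0,-0.145,0]]]'; python3 arc.py 1
```

```text
t: 16.15
ee_pos: [579.2, -162.1, 83.4]
orientation: [-1.57, 0.047, -0.048]
ft_force: [-0.6, 0.3, -2.0]
width: 0.5
t 16.15 phi 266.7 along 117.5 yaw 356.6 z 83.4 F [-0.6  0.3 -2. ] q [-0.29  0.57  1.76  0.    0.8  -1.8 ]
push force 0.6
267.7 x 0.21 z -0.08 turn y -0.019
268.7 x 0.41 z -0.11 turn y -0.037
269.7 x 0.62 z -0.14 turn y -0.054
270.7 x 0.83 z -0.16 turn y -0.072
271.7 x 1.04 z -0.18 turn y -0.089
272.7 x 1.25 z -0.20 turn y -0.107
273.7 x 1.45 z -0.21 turn y -0.124
274.7 x 1.66 z -0.22 turn y -0.142
```

Now small steps, reading the force after each.

```bash
python3 -m jog '[[0,[0.2,0,-0.03],[0,-0.02,0]],[0,[0.4,0,-0.06],[0,-0.037,0]],[0,[0.4,0,-0.06],[0,-0.037,0]]]'; python3 -m jog '[[0,[0.15,0,0],[0,-0.013,0]],[0,[0.15,0,0],[0,-0.013,0]]]'; python3 -m jog '[[0,[0.15,0,0],[0,-0.013,0]],[0,[0.15,0,0],[0,-0.013,0]]]';  python3 arc.py 1
```

```text
t: 16.45
ee_pos: [582.8, -163.0, 83.4]
orientation: [-1.571, 0.018, -0.018]
ft_force: [-2.5, 0.7, -1.8]
width: 0.4
t: 16.65
ee_pos: [584.2, -163.2, 83.4]
orientation: [-1.571, 0.008, -0.008]
ft_force: [-3.5, -1.3, -1.9]
width: 0.4
t: 16.85
ee_pos: [585.8, -163.2, 83.5]
orientation: [-1.571, -0.002, 0.002]
ft_force: [-3.8, -2.6, -1.3]
width: 0.5
t 16.85 phi 269.9 along 117.3 yaw 0.2 z 83.5 F [-3.8 -2.6 -1.3] q [-0.29  0.58  1.75 -0.    0.81 -1.86]
push force 3.8
270.9 x 0.21 z -0.11 turn y -0.013
271.9 x 0.41 z -0.14 turn y -0.030
272.9 x 0.62 z -0.17 turn y -0.048
273.9 x 0.83 z -0.20 turn y -0.065
274.9 x 1.04 z -0.22 turn y -0.083
275.9 x 1.24 z -0.24 turn y -0.100
276.9 x 1.45 z -0.25 turn y -0.117
277.9 x 1.66 z -0.26 turn y -0.135
```

```bash
for i in 1; do python3 -m jog '[[0,[0.15,0,0],[0,-0.013,0]],[0,[0.15,0,0],[0,-0.013,0]]]'; done; python3 -m jog '[[0,[0.15,0,0],[0,-0.013,0]],[0,[0.15,0,0],[0,-0.013,0]]]'
```

```text
t: 17.05
ee_pos: [587.4, -163.1, 83.6]
orientation: [-1.571, -0.013, 0.012]
ft_force: [-3.5, -1.8, -0.9]
width: 0.4
t: 17.25
ee_pos: [588.9, -163.1, 83.6]
orientation: [-1.571, -0.023, 0.022]
ft_force: [-3.1, -1.2, -1.8]
width: 0.3
```

```bash
python3 -m jog '[[0,[0.15,0,0],[0,-0.013,0]],[0,[0.15,0,0],[0,-0.013,0]]]'
```

```text
t: 17.45
ee_pos: [590.4, -163.0, 83.6]
orientation: [-1.571, -0.033, 0.032]
ft_force: [-2.5, -3.1, -0.4]
width: 0.5
```

```bash
python3 -m jog '[[0,[0.15,0,0],[0,-0.013,0]],[0,[0.15,0,0],[0,-0.013,0]]]'; python3 -m jog '[[0,[0.1,0,0],[0,-0.009,0]],[0,[0.1,0,0],[0,-0.009,0]]]'
```

```text
t: 17.65
ee_pos: [591.9, -162.9, 83.6]
orientation: [-1.571, -0.043, 0.043]
ft_force: [-2.8, -3.7, -0.3]
width: 0.3
t: 17.85
ee_pos: [592.9, -162.8, 83.6]
orientation: [-1.57, -0.05, 0.05]
ft_force: [-2.5, -3.3, -0.0]
width: 0.4
```

```bash
python3 -m jog '[[0,[0.1,0,0],[0,-0.009,0]],[0,[0.1,0,0],[0,-0.009,0]]]'
```

```text
t: 18.05
ee_pos: [593.8, -162.8, 83.5]
orientation: [-1.57, -0.057, 0.057]
ft_force: [-2.6, -3.1, 0.0]
width: 0.3
```

```bash
python3 -m jog '[[0,[0.1,0,-0.01],[0,-0.009,0]],[0,[0.1,0,-0.01],[0,-0.009,0]]]'; python3 -m jog '[[0,[0.1,0,-0.01],[0,-0.009,0]],[0,[0.1,0,-0.01],[0,-0.009,0]]]'
```

```text
t: 18.25
ee_pos: [594.8, -162.8, 83.5]
orientation: [-1.57, -0.064, 0.064]
ft_force: [-2.7, -3.2, 1.0]
width: 0.3
t: 18.45
ee_pos: [595.8, -162.8, 83.5]
orientation: [-1.57, -0.071, 0.071]
ft_force: [-3.2, -3.2, -0.2]
width: 0.4
```

```bash
python3 -m jog '[[0,[0.1,0,-0.01],[0,-0.009,0]],[0,[0.1,0,-0.01],[0,-0.009,0]]]'
python3 - <<'E'
from h import *
I=ctrl.get_image("scene");crop(I,290,190,430,310,5,"pics/t10.png")
E
```

```text
t: 18.65
ee_pos: [596.8, -162.8, 83.5]
orientation: [-1.569, -0.078, 0.078]
ft_force: [-2.5, -4.0, 1.0]
width: 0.6
```

View pics/t10.png

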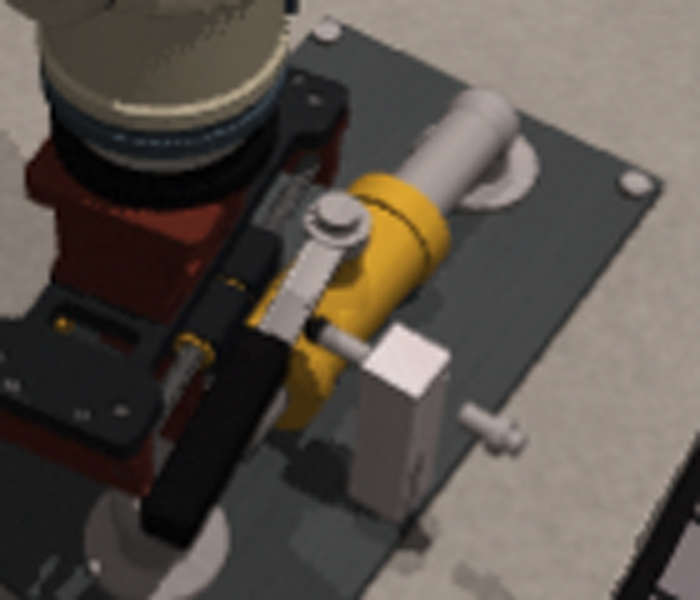

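The bar edge at crop (300,325) is almost touching the black plunger tip at (316,328). Carrying on in 1 mm steps.

```bash
python3 -m jog '[[0,[0.1,0,-0.01],[0,-0.009,0]],[0,[0.1,0,-0.01],[0,-0.009,0]]]'; python3 -m jog '[[0,[0.1,0,-0.01],[0,-0.009,0]],[0,[0.1,0,-0.01],[0,-0.009,0]]]'
```

```text
t: 18.9
ee_pos: [597.6, -162.8, 83.5]
orientation: [-1.569, -0.085, 0.086]
ft_force: [-3.0, -3.0, 0.7]
width: 0.6
t: 19.1
ee_pos: [598.2, -162.9, 83.5]
orientation: [-1.569, -0.092, 0.093]
ft_force: [-4.0, -4.1, 2.1]
width: 0.4
```

```bash
python3 -m jog '[[0,[0.1,0,-0.01],[0,-0.009,0]],[0,[0.1,0,-0.01],[0,-0.009,0]]]'
```

```text
t: 19.3
ee_pos: [598.9, -163.0, 83.5]
orientation: [-1.569, -0.098, 0.101]
ft_force: [-6.3, -4.5, 1.9]
width: 0.7
```

```bash
python3 -m jog '[[0,[0.1,0,-0.01],[0,-0.009,0]],[0,[0.1,0,-0.01],[0,-0.009,0]]]'
```

```text
t: 19.5
ee_pos: [599.5, -163.0, 83.5]
orientation: [-1.568, -0.105, 0.108]
ft_force: [-7.5, -5.3, 4.1]
width: 0.4
```

Stop met; the force is climbing (7.5 N). I'll press in small steps without turning, easing the side load.

```bash
python3 -m jog '[[0,[0.1,0,-0.1],[0,0,0]],[0,[0.1,0,-0.1],[0,0,0]]]'
```

```text
t: 19.7
ee_pos: [600.0, -163.1, 83.4]
orientation: [-1.567, -0.103, 0.109]
ft_force: [-7.9, -1.8, 6.8]
width: 0.5
```

```bash
python3 -m jog '[[0,[0.1,0,0],[0,0,0]],[0,[0.1,0,0],[0,0,0]]]'
```

```text
t: 19.9
ee_pos: [600.5, -163.1, 83.4]
orientation: [-1.567, -0.103, 0.11]
ft_force: [-10.8, -1.8, 7.6]
width: 0.4
```

```bash
python3 -m jog '[[0,[0.05,-0.1,0],[0,0,0]],[0,[0.05,-0.1,0],[0,0,0]]]'
```

```text
t: 20.1
ee_pos: [600.5, -163.0, 83.5]
orientation: [-1.567, -0.102, 0.111]
ft_force: [-10.7, -3.5, 1.2]
width: 0.4
```

```bash
python3 -m jog '[[0,[0.07,-0.03,0],[0,0,0]],[0,[0.07,-0.03,0],[0,0,0]]]'
```

```text
t: 20.3
ee_pos: [600.5, -163.0, 83.5]
orientation: [-1.567, -0.101, 0.112]
ft_force: [-11.5, -4.5, 0.6]
width: 0.4
```

```bash
python3 -m jog '[[0,[0.08,0,-0.05],[0,0,0]],[0,[0.08,0,-0.05],[0,0,0]]]'
```

```text
t: 20.5
ee_pos: [600.9, -163.0, 83.5]
orientation: [-1.566, -0.1, 0.113]
ft_force: [-12.6, -3.5, 2.8]
width: 0.2
```

```bash
python3 -m jog '[[0,[0.06,0,0],[0,0,0]],[0,[0.06,0,0],[0,0,0]]]'
```

```text
t: 20.7
ee_pos: [601.2, -163.0, 83.5]
orientation: [-1.566, -0.1, 0.113]
ft_force: [-14.0, -3.5, 3.7]
width: 0.5
```

About 14.5 N normal to the handle. Hold for a bit over a second.

```bash
python3 -m jog '[[0,[0.02,0,0],[0,0,0]],[0,[0.02,0,0],[0,0,0]],[0,[0.02,0,0],[0,0,0]],[0,[0.02,0,0],[0,0,0]],[0,[0.02,0,0],[0,0,0]],[0,[0.02,0,0],[0,0,0]]]'; python3 -m jog '[[0,[0,0,0],[0,0,0]],[0,[0,0,0],[0,0,0]],[0,[0,0,0],[0,0,0]],[0,[0,0,0],[0,0,0]],[0,[0,0,0],[0,0,0]],[0,[0,0,0],[0,0,0]]]'
python3 - <<'E'
from h import *
I=ctrl.get_image("scene");crop(I,290,190,430,310,5,"pics/t11.png")
E
```

```text
t: 21.3
ee_pos: [601.2, -163.0, 83.5]
orientation: [-1.566, -0.099, 0.114]
ft_force: [-13.3, -3.2, 4.2]
width: 0.6
t: 21.9
ee_pos: [601.2, -163.0, 83.5]
orientation: [-1.566, -0.099, 0.114]
ft_force: [-13.9, -3.4, 3.7]
width: 0.2
```

View pics/t11.png

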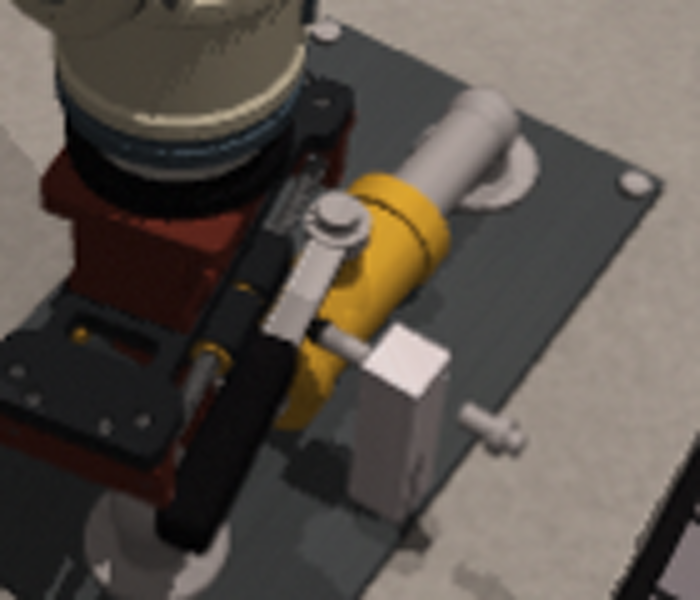

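Held at about 14 N for 1.2 s. The bar bears on the black tip at crop (312,325). Backing off gently, straight away from the handle, then up.

```bash
python3 -m jog '[[0,[-0.15,0,0],[0,0,0]],[0,[-0.3,0,0],[0,0,0]],[0,[-0.5,0,0],[0,0,0]],[0,[-1,0,0],[0,0,0]],[0,[-3,0,0],[0,0,0]],[0,[-5,0,0],[0,0,0]],[0,[-5,-4,0],[0,0,0]],[0,[-5,-8,0],[0,0,0]]]';python3 -m jog '[[0,[0,-4,0],[0,0,0]],[0,[-5,-4,0],[0,0,0]],[0,[-10,-4,0],[0,0,0]],[0,[-15,-4,0],[0,0,0]],[0,[-15,-4,0],[0,0,0]],[0,[-15,-4,0],[0,0,0]]]'
python3 - <<'E'
from h import *
I=ctrl.get_image("scene");crop(I,330,220,400,290,9,"pics/t12.png");cv2.imwrite("pics/sc12.png",I["color"][:,:,::-1])
I=ctrl.get_image("side");cv2.imwrite("pics/s12.png",I["color"][:,:,::-1])
for n in("scene","side"):
    P=cloud(ctrl.get_image(n)).reshape(-1,3);q=P[(abs(P[:,0]-409)<20)&(abs(P[:,1]-247)<20)&(P[:,2]>103)];print(n,np.percentile(q[:,2],95).round(1),((q.min(0)+q.max(0))/2).round(1))
E
```

```text
t: 22.75
ee_pos: [555.7, -170.1, 165.3]
orientation: [-1.567, -0.106, 0.106]
ft_force: [0.8, 0.2, 0.5]
width: 0.7
t: 23.35
ee_pos: [408.0, -191.1, 205.9]
orientation: [-1.57, -0.108, 0.102]
ft_force: [0.2, -0.3, 1.3]
width: 0.5
scene 126.0 [409.9 246.3 115.3]
side 124.9 [408.3 249.5 114.6]
```

View pics/t12.png

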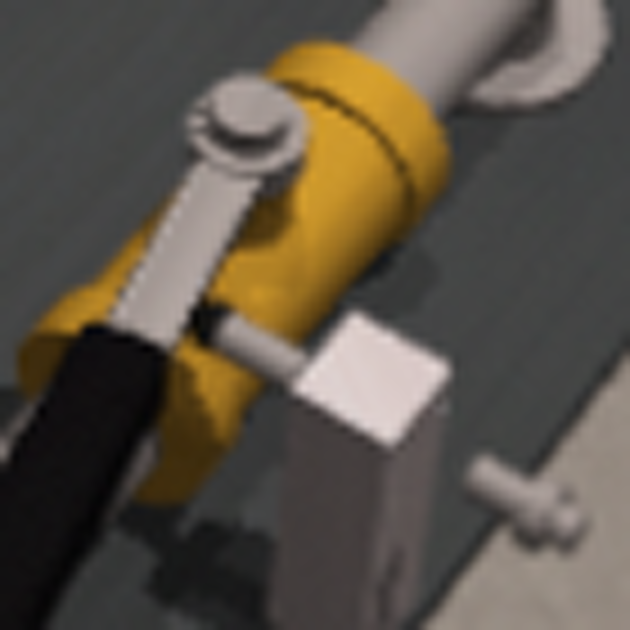

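View pics/sc12.png

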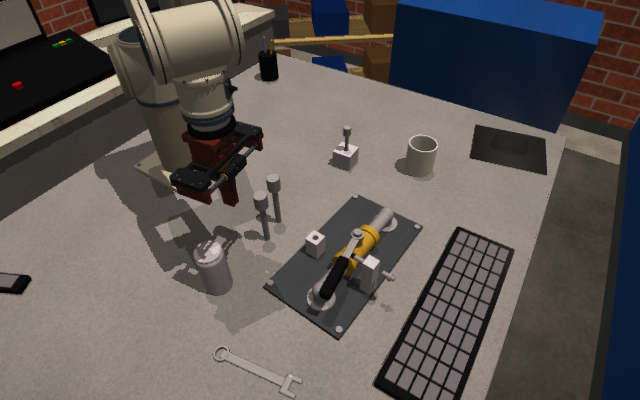

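View pics/s12.png

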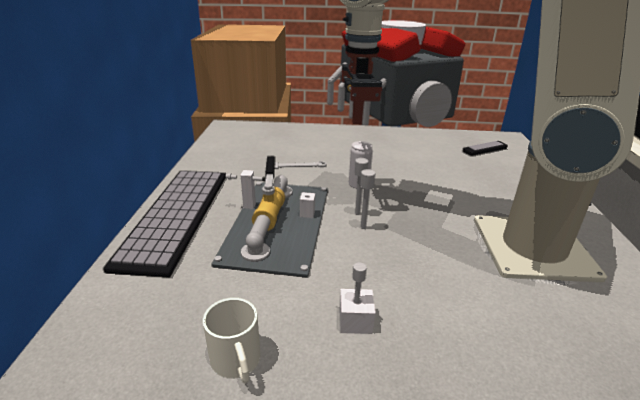

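The pin is still home. I want proof that the handle really bears on the plunger, so I'll compare the plunger before and now in the same camera.

Run:
```python
from h import *
a=cv2.imread("pics/scene0.png");b=cv2.imread("pics/sc12.png")
c=[cv2.resize(i[245:285,340:400],None,fx=10,fy=10,interpolation=cv2.INTER_NEAREST)[:, :] for i in(a,b)]
cv2.imwrite("pics/cmp.png",cv2.resize(np.vstack(c),(450,600)))
c0=a[245:285,340:400];c1=b[245:285,340:400]
# sub-pixel shift of plunger back knob
g=lambda i:cv2.cvtColor(i[262:285,384:398],cv2.COLOR_BGR2GRAY).astype(np.float64)
print(cv2.phaseCorrelate(g(a),g(b),cv2.createHanningWindow((14,23),cv2.CV_64F)))
I=ctrl.get_image("scene");print(proj(I,[[690,-105,92],[691,-105.06,92]]))
```

```text
((0.6472132888421038, 0.147533266807649), 1.0131933154657884)
[[379.68997016 271.68518093]
 [380.13584157 271.93615484]]
```

View pics/cmp.png

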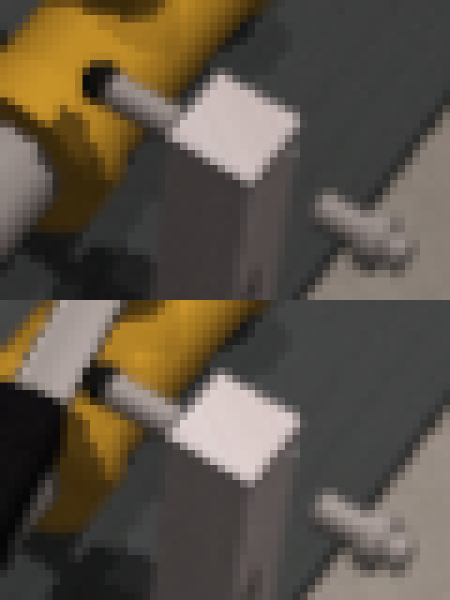

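Run:
```python
from workcell import ctrl
o=ctrl.get_obs();print(o["t"],o["ft_force"].round(1),abs(o["qvel"]).max());print(ctrl.close_job())
```

```text
23.6 [0.4 0.2 0.5] 0.007290439248318737
the job is handed in; nothing more can be done
None
```

The job is handed in at 23.6 s of the 72 s allowed; no verdict was reported.

- **Pin:** I took the smallest of the three look-alikes, the one standing in the boss, and stood it in the parking block. I felt the hole floor at the expected height (8.8 N). After the last move the cameras put the head top at 125–126 mm (125 expected), centred within about 2 mm of the hole.
- **Handle:** I swung it round to the stop with closed fingers. It met the plunger about 99° (1.7 rad) round, and I pressed at about 14 N at the grip for just over 1.2 s. By the lever arms that is roughly 26 N on the plunger. Every total force I read was about 15 N or less, but I only read it at the end of each move.
- **End state:** I backed off slowly, and the arm stands clear with no contact force. In the last pictures the bar sits at the plunger tip.
- **Other items:** The mug, can and wrench look undisturbed in the last pictures; I did not measure them.

**Less certain:** I could not measure the remaining force on the plunger. The before/after pictures show the plunger pushed in slightly, but at about 0.6 pixel that is near the resolution limit. That the handle still bears on the stop also rests on its friction being able to hold up to about 7 N there. The scene and side cameras disagreed by 3–5 mm in y on the fixed parts. I averaged them and checked with the wrist camera, which agreed to within about 1 mm.

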